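# Slide the last tile onto the squared pile

## Robot

A 6-joint arm with a two-finger parallel gripper is mounted at the origin on the work surface; the furniture and walls round the work are solid. World frame = base frame: x ahead of the robot, y to its left, z up, the work surface at z = 0. Lengths are in m, angles in rad, forces in N, time in s.
With the tool pointing down it reaches from about 0.4 to 0.825 m from the base axis. Payload 7 kg.
Tool frame: the origin (TCP) lies on the centre line of the jaws, within the pads' length; the fingertips stand arm.tip_reach ahead of it and the grasp point (between the pads) lies 5 mm behind it (arm.tip_reach is the distance from the TCP to the fingertips, in m); z points along the fingers, y is the line along which they close (so a half turn about z gives the same grasp; the last joint's range is limited). The gripper opens to 88 mm and grips with 3 to 60 N. Pads are 19 mm wide; open, the fingers measure 130 mm over their backs; the gripper's body (78 mm by 193 mm) begins 47 mm behind the grasp point.
Start: joints at [1.543, 0.359, 0.012, 0, -1.224, -0.288], TCP at [0.21, 0.642, 0.241] pointing down, gripper open.
Joint ranges: [-3.07, 3.07], [-1.43, 2.12], [-1.02, 1.25], [-3.03, 1.67], [-3.05, -0], [-3.03, 3.03]. Speed limits (rad/s): [2.39, 2.39, 3.01, 3.14, 3.14, 3.14].

## Interface

Orientations are given as [roll, pitch, yaw] about the fixed x, y, z axes, in that order (R = Rz(yaw) Ry(pitch) Rx(roll)).
In Python, from station import status, optics, order, arm gives the robot as it stands. The module is installed in compiled form; this text tells all that it offers.
- The arm moves only by the shell command python3 -m jog 'ROWS' [FORCE]. ROWS is JSON, a list of rows, each a list of 3 entries, a list of its own where there are three numbers: the gripper command: -1 is shut, 1 is fully open, values between are in proportion, then the shift along the tool's x, y, z in mm, then the turn about the tool's z in rad. A call has 1 to 20 rows; each row is the pose to reach, as a shift and turn from the pose commanded when the call began, along the tool's axes at that moment; what a row does not reach only later rows make up. A row lasts 1/8 s, in which the tool goes at most 62.5 mm and 10.7 degrees, less where a joint would pass 70% of its speed; a pose out of reach is approached as far as the arm can. A call with a gripper value outside its range is refused whole. The fingers move at their own pace and stop on an object; FORCE is the grip in N (left out, the last holds). Time passes only in rows, so rows that repeat a pose let the fingers close. It gives the time, the measured TCP pose, the force, the opening and the grip force at its end, in the units of the state.
- status.get_state(): the state, without advancing time (a new reading comes with each control period).
- optics.grab_frame(name): name is "side" or "top"; returns a dict with "color" (480x640x3 uint8, red, green, blue), "mtx" (3x3 intrinsics, pixels), "cam_to_world" (4x4, takes a point from camera to world coordinates). Camera axes: x right, y down, z forward; pixel columns grow to the right and rows downward; lengths in m; the calibration is good to about 2 mm. A picture is of the moment at which its call begins. There is no depth.
- order.job_done(): hands the job in; it is judged then, once.
The state is a dict: "t": time; "q": joint angles; "qd": joint speeds; "joint_efforts": joint torques, N m; "eef_pos": TCP position; "ee_rot": TCP orientation; "force": force on the tool from outside, world axes, zero at the start; "moment": the same for the moment, N m; "width": finger opening in m; "gripper_force": force on a finger pad.
Only numpy, scipy, OpenCV 4.12 (cv2) and the standard library are available. Lean on these libraries where they do the work, as an engineer would, in place of code of your own. Each camera call takes 0.05 s, during which the arm holds its last target. There are 200 camera calls.

## Task

Slide the loose terracotta tile off the ledge of the wooden stacking rack and onto the two tiles already piled in its corner, then push it fully home against both fences so that the three tiles make one square pile. Slide the tile rather than lifting it, leave the two lower tiles where they are, and do not disturb the small tin left of the rack and the mug behind it.

Things in the scene. Friction and masses are not known exactly. Their poses are not given: they have to be found in the camera images.
- rack: Fixed wooden stacking rack, open towards -x and -y. Origin on the table near its middle; x to its long back fence (roughly away from the robot), y along it from ledge to end fence, z up. In mm: base board x -69..96, y -159..151, top z 12. Back fence: inner face x = 81, whole length. End fence: inner face y = 136, x -60..81. Both fences 15 thick, tops at z 65
- ledge (a point): Centre of the flat top of the rack's ledge, in the rack's frame at x 6, y -75, z 41.5 mm; axes as the rack. The ledge is a solid block, x -69..81, y -158..8 mm in the rack's frame. It ends 7 mm short of the pile and its top is 1.5 mm above the pile's second tile, so a tile slides across
- pile_spot (a point): Point fixed to the rack at x 20, y 75, z 47 mm of its frame, in the corner of the two fences: where the centre of the third tile belongs (a tile here stands 1 mm off either fence). The top of the two-tile pile is at z 40 mm
- tile_loose_c (a point): The loose tile lying askew on the ledge at the start, away from the back fence: a plain square terracotta tile, 120 x 120 x 14 mm, about 0.4 kg. This point is its centre, half-way up (7 mm above its underside); x and y run parallel to its edges, z up
- tile_loose: The same loose tile; this origin is the centre of its underside, axes as before
- tile_mid_c (a point): The second (upper) tile of the pile in the corner: a plain square terracotta tile, 120 x 120 x 14 mm, about 0.4 kg. This point is its centre, half-way up (7 mm above its underside); x and y run parallel to its edges, z up
- tile_low_c (a point): The lowest tile of the pile, on the base board: a plain square terracotta tile, 120 x 120 x 14 mm, about 0.4 kg. This point is its centre, half-way up (7 mm above its underside); x and y run parallel to its edges, z up
- gold_tin_c (a point): An olive-green lidded round tin, 68 mm across, 74 mm tall, standing loose to the left of the rack; a bystander. This point is its centre, half-way up
- mug_cream_c (a point): A grey-cream mug with a handle, 75 x 110 mm, 118 mm tall, standing loose beyond the rack; a bystander. This point is its centre, half-way up
Not all that is in view belongs to the job. Leave any turquoise look-alike of the part that bears tile_mid_c alone.

How it is judged:
By the outcome, as a careful person would: the job done as asked, in the order asked, and still so for the second after the job is handed in, with the robot touching nothing.
It also fails if it takes over 58 s, if anything falls off the work surface, if the arm or the gripper's body presses on something with over 40 N, if the wrist force passes 120 N, or if a joint passes its speed limit or range.

## Working session

There is one attempt and no reset: what is moved stays moved. The work goes in short steps, Python scripts to look and compute and a shell command to move; the robot and the scene stay as the last step left them, time stands still between calls to the robot, and variables do not carry over. Pictures are saved under pics/ and viewed, at most 10 in all, crops included, and the job is handed in when it is done.

```bash
mkdir -p pics; python3 - <<'E'
from station import status, optics, arm
import cv2
s=status.get_state(); print({k:s[k] for k in("t","eef_pos","ee_rot","width","force")}, arm.tip_reach)
for n in("top","side"):
    f=optics.grab_frame(n); cv2.imwrite(f"pics/{n}0.png",f["color"][:,:,::-1]); print(n,f["mtx"].tolist(),f["cam_to_world"].round(4).tolist())
E
```

```text
{'t': 0.0, 'eef_pos': array([0.20952815, 0.64116726, 0.23962129]), 'ee_rot': array([ 3.13995550e+00, -1.61678946e-04, -3.15903830e-01]), 'width': 0.08746836616455664, 'force': array([ 0.14901529, -0.30233981, -0.3417059 ])} 0.014
top [[433.86889287820605, 0.0, 324.11652925515733], [0.0, 433.86889287820605, 238.78507352799352], [0.0, 0.0, 1.0]] [[0.002, -0.9874, 0.158, 0.4678], [-1.0, -0.0024, -0.0025, -0.0562], [0.0028, -0.158, -0.9874, 0.9978], [0.0, 0.0, 0.0, 1.0]]
side [[602.4166535338277, 0.0, 324.0569815013842], [0.0, 602.4166535338277, 239.64616853971208], [0.0, 0.0, 1.0]] [[0.8163, -0.3169, 0.4829, -0.04], [-0.5774, -0.4247, 0.6973, -1.0366], [-0.0159, -0.8481, -0.5297, 0.7922], [0.0, 0.0, 0.0, 1.0]]
```

View pics/top0.png

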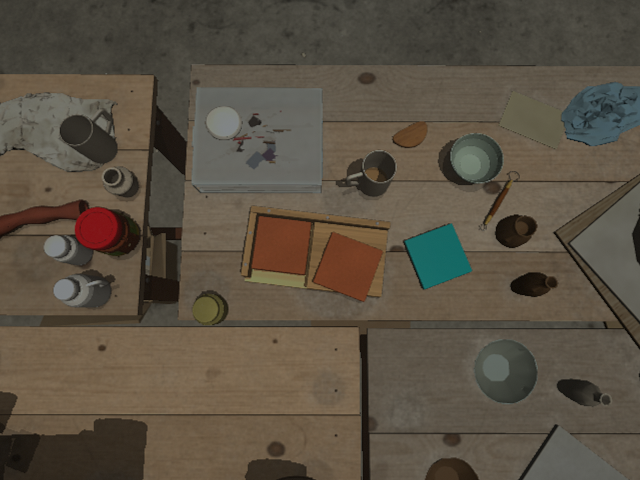

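View pics/side0.png

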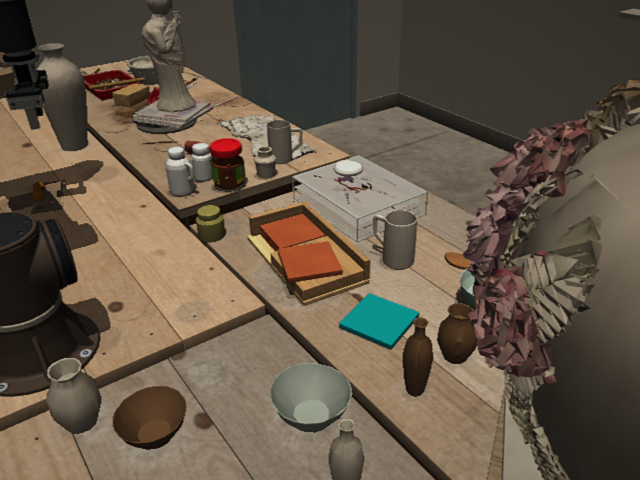

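Top view: the candidates are the orange loose tile (348,266) askew on the ledge, the orange pile tile (281,246) in the corner, and the turquoise look-alike (437,256), which I leave alone. The tin is at (209,307) and the mug at (376,172). I choose (348,266) and check it in a crop.

```bash
cat > h.py <<'E'
import numpy as np, cv2
from station import status, optics
def ray(f,uv,z):
    M=f["cam_to_world"];d=M[:3,:3]@np.linalg.inv(f["mtx"])@[uv[0],uv[1],1];o=M[:3,3]
    return (o+d*(z-o[2])/d[2])[:2]
def proj(f,P):
    M=f["cam_to_world"];p=(np.atleast_2d(P)-M[:3,3])@M[:3,:3]@f["mtx"].T
    return p[:,:2]/p[:,2:]
def crop(f,x,y,w,h,k,name):
    cv2.imwrite(name,cv2.resize(f["color"][y:y+h,x:x+w,::-1],None,fx=k,fy=k,interpolation=cv2.INTER_CUBIC))
def orange(f):
    h=cv2.cvtColor(f["color"],cv2.COLOR_RGB2HSV)
    return cv2.inRange(h,(3,165,60),(14,255,255))
E
python3 - <<'E'
from h import *
f=optics.grab_frame("top"); crop(f,235,200,160,110,5,"pics/c1.png")
m=orange(f)[200:310,235:395]
n,l,st,c=cv2.connectedComponentsWithStats(m)
for i in range(1,n):
    if st[i,4]>300:
        cs,_=cv2.findContours((l==i).astype('uint8'),cv2.RETR_EXTERNAL,cv2.CHAIN_APPROX_NONE)
        r=cv2.minAreaRect(cs[0]); print(st[i],r,(cv2.boxPoints(r)+[235,200]).round(1).tolist())
E
```

```text
[  16   16   60   59 2806] ((46.14300537109375, 44.951316833496094), (53.775054931640625, 53.45979309082031), 7.765166282653809) [[250.9, 267.8], [258.1, 214.8], [311.4, 222.1], [304.2, 275.1]]
[  78   33   69   68 2911] ((112.57533264160156, 66.46575164794922), (54.541175842285156, 54.0730094909668), 20.556047439575195) [[312.5, 282.2], [331.5, 231.6], [382.6, 250.7], [363.6, 301.4]]
```

View pics/c1.png

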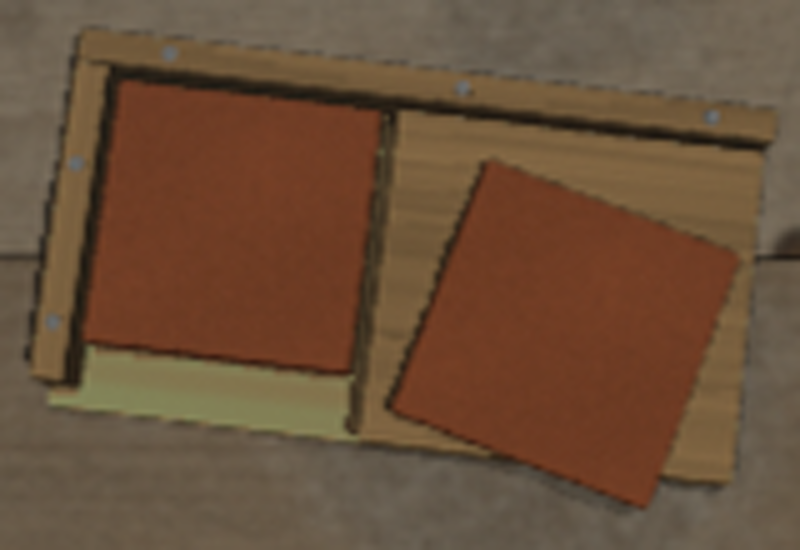

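The crop shows the loose tile with crop corners (487,160), (740,257), (648,507) and (390,408). It is askew on the ledge and hangs slightly over the front. The fence and ledge corners are clear enough for a rack fit.

```bash
cat >> h.py <<'E'
def fit(W,L):  # 2-D rigid: W = R L + t
    W,L=np.array(W),np.array(L);a,b=W-W.mean(0),L-L.mean(0)
    th=np.arctan2((b[:,0]*a[:,1]-b[:,1]*a[:,0]).sum(),(a*b).sum())
    R=np.array([[np.cos(th),-np.sin(th)],[np.sin(th),np.cos(th)]]);t=W.mean(0)-R@L.mean(0)
    return th,t,R,np.linalg.norm(W-L@R.T-t,axis=1)
E
python3 - <<'E'
from h import *
f=optics.grab_frame("top"); g=optics.grab_frame("side")
c=lambda u,v:(235+(u-2)/5,200+(v-2)/5)
pts=[(c(80,29),.065,(.096,.151)),(c(778,108),.065,(.096,-.159)),(c(731,486),.0415,(-.069,-.158)),(c(358,438),.0415,(-.069,.008)),(c(30,375),.065,(-.060,.151)),
(c(117,78),.040,(.080,.135)),(c(84,343),.040,(-.040,.135)),(c(350,374),.040,(-.040,.015)),(c(382,112),.040,(.080,.015))]
W=[ray(f,p,z) for p,z,_ in pts]
th,t,R,e=fit(W,[l for *_,l in pts]); print("rack yaw",th,"t",t,"res mm",(e*1e3).round(1))
L=[(487,160),(740,257),(648,507),(390,408)]
w=[ray(f,c(*p),.0555) for p in L]; a=.06
h,tc,_,e=fit(w,[(a,a),(a,-a),(-a,-a),(-a,a)]); print("loose yaw rel",h-th,"rack xy mm",((tc-t)@R*1e3).round(1),e*1e3, tc)
for n,z,p in(("tin",.074,(210,300)),("mug",.118,(379,166)),("mughandle",.06,(348,182))):
    q=ray(f,p,z); print(n,q.round(3),"rack",((q-t)@R*1e3).round())
np.savez("rack.npz",th=th,t=t)
# side-view check
P=np.array([(.096,.151,.065),(.096,-.159,.065),(-.069,-.158,.0415)]);P[:,:2]=P[:,:2]@R.T+t;print(proj(g,P).round(1).tolist())
for l in((.02,-.2),(.02,.075),(-.12,-.075),(-.1,.075)): print(l,(R@l+t).round(3),"r",np.linalg.norm(R@l+t).round(3))
E
```

```text
rack yaw -0.11499089556390694 t [ 0.57939177 -0.03515319] res mm [1.  0.7 1.4 1.4 1.9 0.8 1.6 0.1 1.5]
loose yaw rel -0.2516920372168911 rack xy mm [-11.9 -77.1] [1.66396074 1.91323546 1.99706955 1.52514196] [ 0.55875603 -0.11040792]
tin [0.484 0.182] rack [-119.  204.]
mug [ 0.764 -0.174] rack [ 200. -117.]
mughandle [ 0.747 -0.112] rack [175. -57.]
[[304.7, 200.5], [370.1, 259.3], [302.2, 290.7]]
(0.02, -0.2) [ 0.576 -0.236] r 0.623
(0.02, 0.075) [0.608 0.037] r 0.609
(-0.12, -0.075) [ 0.452 -0.096] r 0.462
(-0.1, 0.075) [0.489 0.051] r 0.491
```

```bash
cat > go.py <<'E'
import sys
from h import *
# args: x y z (mm, rack frame TCP) yawrel -> shift in tool axes (mm), turn
from scipy.spatial.transform import Rotation as Ro
d=np.load("rack.npz");th=float(d["th"]);t=d["t"];s=status.get_state()
R=np.array([[np.cos(th),-np.sin(th)],[np.sin(th),np.cos(th)]])
p=np.array(s["eef_pos"]);r=Ro.from_euler("xyz",s["ee_rot"]);yaw=r.as_euler("xyz")[2]
cur=np.r_[(p[:2]-t)@R,p[2]]*1e3; print("t",round(s["t"],2),"rack",cur.round(1),"yawrel",round(yaw-th,4),"F rack",(np.r_[s["force"][:2]@R,s["force"][2]]).round(1),"w",round(s["width"]*1e3,1),"q",s["q"].round(2))
a=list(map(float,sys.argv[1:]))
for i in range(0,len(a),4):
    x,y,z,k=a[i:i+4]; w=np.r_[R@[x/1e3,y/1e3]+t,z/1e3]
    print("shift",((r.inv().apply(w-p))*1e3).round(1),"turn",round(-(((k+th-yaw)+np.pi)%(2*np.pi)-np.pi),3))
E
python3 go.py -120 350 200 0  -130 -77 160 0 -120 -77 60 0
```

```text
t 0.25 rack [-445.   629.7  240.1] yawrel -0.2009 F rack [ 0.2 -0.4 -0. ] w 87.5 q [ 1.54  0.36  0.01 -0.   -1.22 -0.29]
shift [374.2 209.2  40.3] turn -0.201
shift [449.6 629.6  80.7] turn -0.201
shift [459.4 627.5 180.7] turn -0.201
```

```bash
python3 -m jog '[[0.36,[374,209,10],-0.2],[0.36,[374,209,10],-0.2],[0.36,[374,209,10],-0.2],[0.36,[374,209,10],-0.2],[0.36,[374,209,10],-0.2],[0.36,[374,209,10],-0.2],[0.36,[374,209,10],-0.2],[0.36,[450,630,80],-0.2],[0.36,[450,630,80],-0.2],[0.36,[450,630,80],-0.2],[0.36,[450,630,80],-0.2],[0.36,[450,630,80],-0.2],[0.36,[450,630,80],-0.2],[0.36,[450,630,80],-0.2],[0.36,[450,630,80],-0.2],[0.36,[450,630,80],-0.2],[0.36,[450,630,80],-0.2],[0.36,[450,630,80],-0.2]]' 20; python3 go.py -125 -77 60 0
```

```text
t: 2.5
eef_pos: [0.4422, -0.096, 0.1608]
ee_rot: [-3.141, -0.0, -0.114]
force: [-0.0, -0.3, -0.5]
width: 0.0596
gripper_force: 0.0
t 2.5 rack [-129.3  -76.2  160.8] yawrel 0.0012 F rack [ 0.  -0.3 -0.5] w 59.6 q [ 0.22  0.06 -0.57 -0.   -0.94  1.23]
shift [  4.3   0.9 100.8] turn 0.001
```

```bash
python3 -m jog '[[0.36,[3,0,50],0],[0.36,[3,0,98],0],[0.36,[3,0,99],0],[0.36,[3,0,99],0]]'; python3 go.py -60 -77 61 0; python3 - <<'E'
from h import *
f=optics.grab_frame("side"); crop(f,220,190,180,130,4,"pics/s1.png")
E
```

```text
t: 3.0
eef_pos: [0.4458, -0.0969, 0.0628]
ee_rot: [3.141, -0.001, -0.114]
force: [0.6, 0.5, 0.8]
width: 0.0598
gripper_force: 0.0
t 3.0 rack [-125.7  -76.6   62.8] yawrel 0.0007 F rack [0.5 0.6 0.8] w 59.8 q [ 0.22  0.21 -0.69  0.   -0.68  1.24]
shift [65.7  0.4  1.8] turn 0.001
```

View pics/s1.png

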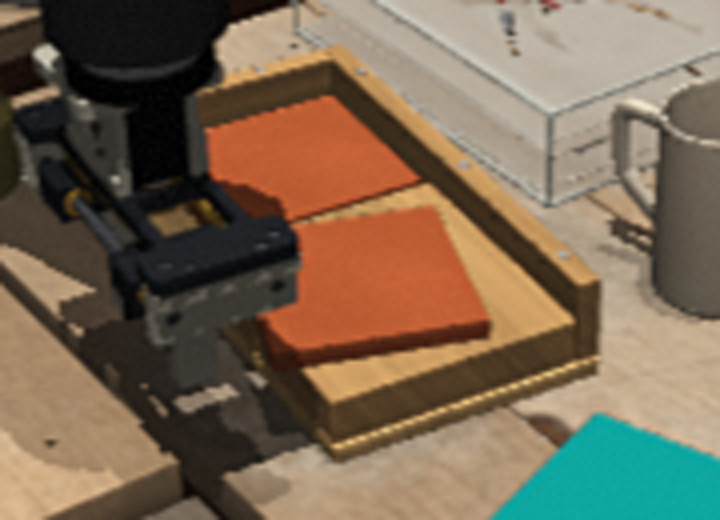

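The picture shows the fingers at crop (190,370), low and in front of the tile's front edge at (280,360). I now push along rack +x.

```bash
python3 -m jog '[[0.36,[10,0,2],0],[0.36,[20,0,2],0],[0.36,[28,0,2],0],[0.36,[36,0,2],0],[0.36,[44,0,2],0],[0.36,[52,0,2],0],[0.36,[60,0,2],0],[0.36,[66,0,2],0],[0.36,[66,0,2],0]]'; python3 go.py; cat > look.py <<'E'
import sys
from h import *
d=np.load("rack.npz");th=float(d["th"]);t=d["t"]
R=np.array([[np.cos(th),-np.sin(th)],[np.sin(th),np.cos(th)]])
f=optics.grab_frame(sys.argv[1]);crop(f,*map(int,sys.argv[2:7]),sys.argv[7])
E
python3 look.py top 235 200 160 110 5 pics/t2.png
```

```text
t: 4.18
eef_pos: [0.5111, -0.1049, 0.0595]
ee_rot: [-3.141, -0.001, -0.116]
force: [-0.5, -0.4, 0.3]
width: 0.0595
gripper_force: 0.0
t 4.17 rack [-59.8 -77.1  59.5] yawrel -0.0007 F rack [-0.5 -0.5  0.3] w 59.5 q [ 0.17  0.3  -0.55  0.   -0.72  1.28]
```

View pics/t2.png

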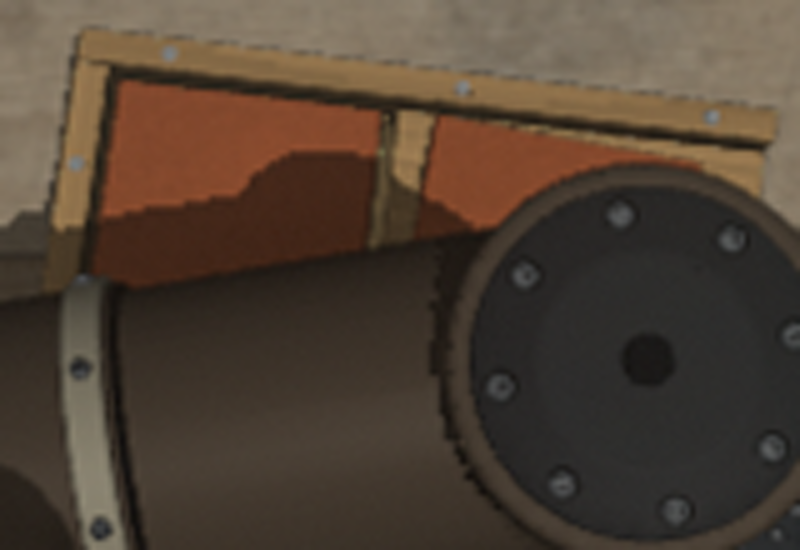

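The tile is nearly squared. Its back-left corner at crop (437,115) is close to the back fence, and about 4° remains. I push a little more.

```bash
python3 -m jog '[[0.36,[2,0,0],0],[0.36,[4,0,0],0],[0.36,[6,0,0],0],[0.36,[6,0,0],0]]'; python3 go.py; python3 look.py top 235 200 160 110 5 pics/t3.png; python3 - <<'E'
from h import *
f=optics.grab_frame("top");d=np.load("rack.npz");th=float(d["th"]);t=d["t"];R=np.array([[np.cos(th),-np.sin(th)],[np.sin(th),np.cos(th)]])
m=cv2.cvtColor(f["color"],cv2.COLOR_RGB2HSV)
M=cv2.inRange(m,(3,165,60),(14,255,255))
# back edge of loose tile: topmost orange pixel per column
for u in range(318,376,6):
    v=np.nonzero(M[215:245,u])[0]
    if len(v): print(u,v[0]+215,((ray(f,(u,v[0]+215-.5),.0555)-t)@R*1e3).round(1))
E
```

```text
t: 4.72
eef_pos: [0.5164, -0.1057, 0.0596]
ee_rot: [-3.142, -0.0, -0.116]
force: [-0.5, -0.7, 0.3]
width: 0.0592
gripper_force: 0.4
t 4.72 rack [-54.5 -77.3  59.6] yawrel -0.0009 F rack [-0.4 -0.7  0.3] w 59.2 q [ 0.17  0.31 -0.54  0.   -0.72  1.28]
318 242 [34.  -6.2]
324 223 [ 77.8 -14.3]
330 224 [ 77.1 -27.7]
336 225 [ 76.4 -41.2]
342 226 [ 75.7 -54.6]
348 227 [ 75.1 -68. ]
354 228 [ 74.4 -81.4]
```

```bash
python3 go.py -75 -77 60 -1.5708 -75 -77 140 -1.5708 10 -175 140 -1.5708 10 -175 61 -1.5708
```

```text
t 4.83 rack [-54.5 -77.3  59.6] yawrel -0.0007 F rack [-0.5 -0.5  0.2] w 59.7 q [ 0.17  0.31 -0.54  0.   -0.72  1.28]
shift [-20.5  -0.2  -0.4] turn 1.57
shift [-20.5  -0.2 -80.4] turn 1.57
shift [ 64.6  97.7 -80.4] turn 1.57
shift [64.6 97.7 -1.4] turn 1.57
```

```bash
python3 -m jog '[[0.36,[-20,0,0],0],[0.36,[-20,0,-50],0],[0.36,[-20,0,-80],0.17],[0.36,[20,50,-80],0.35],[0.36,[65,98,-80],0.53],[0.36,[65,98,-80],0.71],[0.36,[65,98,-80],0.89],[0.36,[65,98,-80],1.07],[0.36,[65,98,-80],1.25],[0.36,[65,98,-80],1.43],[0.36,[65,98,-80],1.57],[0.36,[65,98,-80],1.57]]'; python3 go.py 10 -175 61 -1.5708; python3 look.py side 220 190 180 130 4 pics/s2.png
```

```text
t: 6.32
eef_pos: [0.5698, -0.2105, 0.1396]
ee_rot: [-3.141, 0.0, -1.685]
force: [-0.2, 0.3, -0.0]
width: 0.0595
gripper_force: 0.0
t 6.33 rack [  10.6 -175.3  139.6] yawrel -1.5696 F rack [-0.2  0.2 -0. ] w 59.5 q [-0.03  0.33 -0.28  0.   -0.96 -0.08]
shift [-0.3  0.6 78.6] turn 0.001
```

View pics/s2.png

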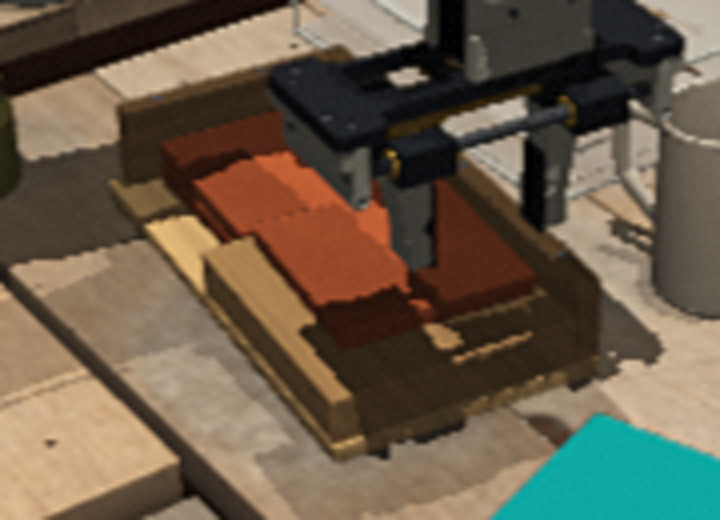

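The fingers hang above the right side of the tile, which is nearly square to the back fence. I descend at the free ledge strip and push along rack +y.

```bash
python3 -m jog '[[0.36,[0,0,40],0],[0.36,[0,0,79],0],[0.36,[0,0,79],0],[0.36,[-20,0,79],0],[0.36,[-32,0,79],0],[0.36,[-40,0,79],0],[0.36,[-48,0,79],0],[0.36,[-58,0,79],0],[0.36,[-68,0,79],0],[0.36,[-78,0,79],0],[0.36,[-88,0,79],0],[0.36,[-98,0,79],0],[0.36,[-98,0,79],0]]'; python3 go.py 10 -5 60 -1.5708; python3 look.py top 235 200 160 110 5 pics/t4.png
```

```text
t: 8.0
eef_pos: [0.5808, -0.1122, 0.0604]
ee_rot: [3.141, 0.0, -1.685]
force: [-1.0, -0.0, -0.2]
width: 0.0595
gripper_force: 0.0
t 8.0 rack [ 10.2 -76.3  60.4] yawrel -1.5699 F rack [-1.  -0.1 -0.2] w 59.5 q [ 0.14  0.4  -0.39 -0.   -0.78 -0.25]
shift [-71.3   0.1   0.4] turn 0.001
```

View pics/t4.png

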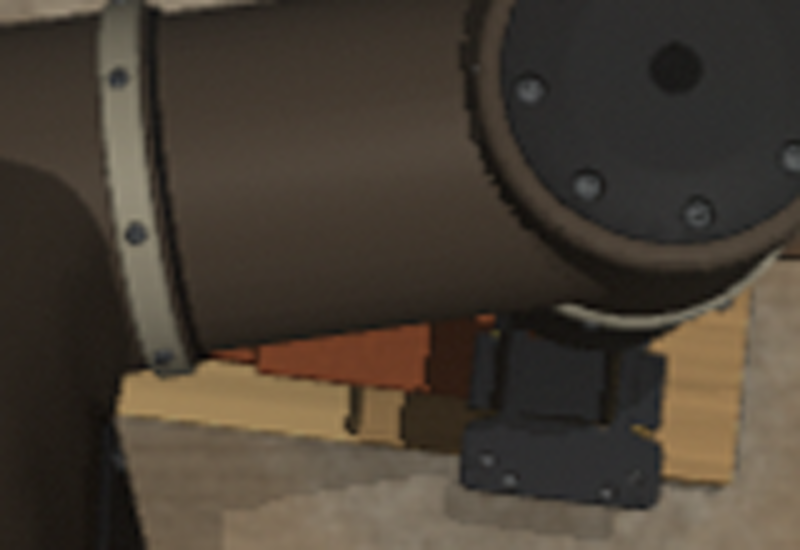

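The tile is moving straight: its front-left corner at crop (258,372) is now over the pile and square to the rack. I continue.

```bash
python3 -m jog '[[0.36,[-10,0,0],0],[0.36,[-20,0,0],0],[0.36,[-30,0,0],0],[0.36,[-40,0,0],0],[0.36,[-50,0,0],0],[0.36,[-60,0,0],0],[0.36,[-68,0,0],0],[0.36,[-74,0,0],0],[0.36,[-74,0,0],0]]'; python3 go.py; python3 look.py side 220 170 160 120 5 pics/s3.png
```

```text
t: 9.18
eef_pos: [0.5895, -0.0391, 0.0607]
ee_rot: [-3.141, 0.0, -1.685]
force: [-0.1, 0.3, -0.1]
width: 0.0597
gripper_force: 0.0
t 9.18 rack [10.5 -2.8 60.7] yawrel -1.5702 F rack [-0.1  0.3 -0.1] w 59.7 q [ 0.26  0.4  -0.39 -0.   -0.78 -0.38]
```

View pics/s3.png

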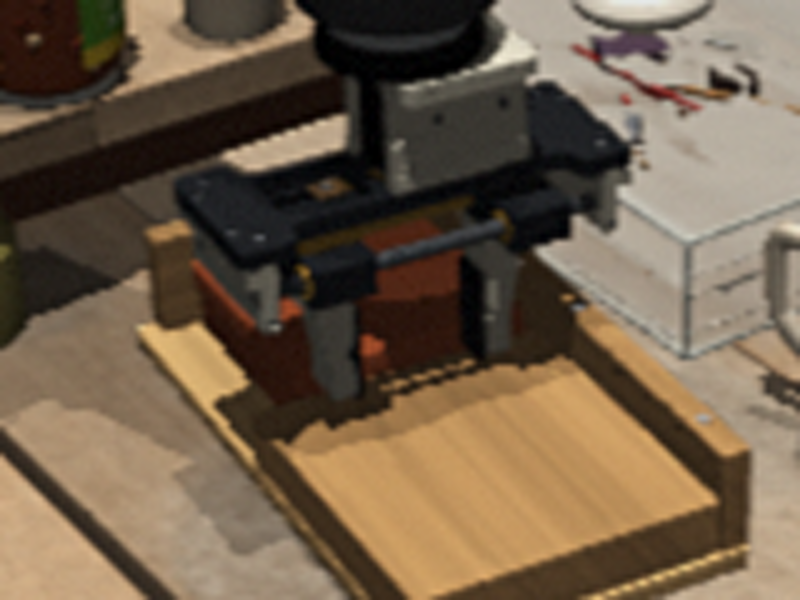

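The tile is nearly home on the pile, with both fingers at its near edge at crop (335,390) and (485,345). I now push in fine steps, watching the force.

```bash
python3 -m jog '[[0.36,[-2,0,0],0],[0.36,[-4,0,0],0],[0.36,[-6,0,0],0],[0.36,[-6,0,0],0]]' | grep -E "force:|eef"; python3 go.py;  python3 -m jog '[[0.36,[-1,0,0],0],[0.36,[-2,0,0],0],[0.36,[-2,0,0],0]]' | grep -E "force:"; python3 go.py
```

```text
eef_pos: [0.5899, -0.0337, 0.0606]
force: [-0.2, -1.2, 0.8]
gripper_force: 0.6
t 9.72 rack [10.3  2.7 60.6] yawrel -1.5708 F rack [-0.1 -1.2  0.8] w 59.4 q [ 0.27  0.4  -0.39  0.   -0.78 -0.39]
force: [-0.7, -2.1, 1.9]
gripper_force: 0.8
t 10.1 rack [10.3  4.7 60.6] yawrel -1.5707 F rack [-0.4 -2.2  1.9] w 59.9 q [ 0.28  0.4  -0.39  0.   -0.78 -0.39]
```

```bash
for i in 1 2; do python3 -m jog '[[0.36,[-1,0,0],0],[0.36,[-1,0,0],0]]' | grep -E " *force:"; python3 go.py; done
```

```text
force: [-0.5, -4.6, 1.7]
gripper_force: 2.4
t 10.35 rack [10.2  5.2 60.6] yawrel -1.571 F rack [ 0.1 -4.6  1.7] w 59.5 q [ 0.28  0.4  -0.39  0.   -0.78 -0.39]
force: [0.2, -9.5, 1.9]
gripper_force: 4.8
t 10.6 rack [10.1  5.3 60.6] yawrel -1.5711 F rack [ 1.3 -9.4  1.9] w 59.2 q [ 0.28  0.4  -0.39  0.   -0.78 -0.4 ]
```

It has met the end fence: the force rises with no motion. I retreat and go to the front for the +x push.

```bash
python3 -m jog '[[0.36,[-1,0,0],0],[0.36,[-1,0,0],0],[0.36,[14,0,0],0],[0.36,[14,0,-40],0],[0.36,[14,0,-80],0],[0.36,[14,0,-80],0]]' | grep -E " *force:"; python3 go.py -80 75 140 0 -80 75 60 0
```

```text
force: [-0.4, -0.5, 0.4]
gripper_force: 0.0
t 11.35 rack [ 12.4  -6.7 144. ] yawrel -1.5703 F rack [-0.4 -0.5  0.4] w 59.7 q [ 0.26  0.3  -0.31 -0.   -0.95 -0.37]
shift [-81.7  92.4   3.6] turn -1.57
shift [-81.5  92.9  83.6] turn -1.57
```

```bash
python3 -m jog '[[0.36,[0,60,0],-0.17],[0.36,[-40,93,0],-0.35],[0.36,[-82,93,0],-0.53],[0.36,[-82,93,0],-0.71],[0.36,[-82,93,0],-0.89],[0.36,[-82,93,0],-1.07],[0.36,[-82,93,0],-1.25],[0.36,[-82,93,0],-1.43],[0.36,[-82,93,0],-1.57],[0.36,[-82,93,0],-1.57],[0.36,[-82,93,0],-1.57]]' | grep -E " *force:"; python3 go.py -58 75 60 0; python3 - <<'E'
from h import *
f=optics.grab_frame("top"); crop(f,235,200,160,110,5,"pics/t5.png")
E
```

```text
force: [-0.0, -0.3, 0.8]
gripper_force: 0.0
t 12.72 rack [-82.9  74.6 140.2] yawrel -0.0039 F rack [ 0.  -0.3  0.8] w 59.7 q [ 0.48  0.18 -0.49 -0.   -0.9   0.97]
shift [24.9 -0.4 80.2] turn -0.004
```

```bash
python3 -m jog '[[0.36,[0,0,40],-0.004],[0.36,[0,0,80],-0.004],[0.36,[0,0,80],-0.004],[0.36,[8,0,80],-0.004],[0.36,[16,0,80],-0.004],[0.36,[22,0,80],-0.004],[0.36,[26,0,80],-0.004],[0.36,[29,0,80],-0.004],[0.36,[29,0,80],-0.004]]' | grep -E " *force:"; python3 go.py; python3 -m jog '[[0.36,[1,0,0],0],[0.36,[2,0,0],0],[0.36,[3,0,0],0],[0.36,[3,0,0],0]]'| grep -E "^ *force:"; python3 go.py
```

```text
force: [-0.4, 0.1, 0.2]
gripper_force: 0.3
t 13.9 rack [-53.8  74.4  60.5] yawrel 0.0029 F rack [-0.4  0.1  0.2] w 60.0 q [ 0.45  0.32 -0.52 -0.   -0.73  1.01]
force: [-1.5, -0.7, -0.9]
t 14.4 rack [-50.8  74.5  60.4] yawrel 0.0031 F rack [-1.4 -0.8 -0.9] w 59.8 q [ 0.45  0.33 -0.51  0.   -0.74  1.01]
```

```bash
for i in 1 2 3; do python3 -m jog '[[0.36,[1,0,0],0],[0.36,[1,0,0],0]]' | grep -E "^force:"; python3 go.py; done
```

```text
force: [-2.3, -1.4, -0.6]
t 14.65 rack [-49.6  74.6  60.5] yawrel 0.0031 F rack [-2.1 -1.6 -0.6] w 59.4 q [ 0.45  0.33 -0.51  0.   -0.74  1.01]
force: [-2.0, -0.5, -0.1]
t 14.9 rack [-48.8  74.6  60.5] yawrel 0.0031 F rack [-1.9 -0.7 -0.1] w 60.1 q [ 0.44  0.33 -0.5  -0.   -0.74  1.01]
force: [-5.6, 1.7, 3.4]
t 15.15 rack [-48.6  74.6  60.4] yawrel 0.0028 F rack [-5.8  1.   3.4] w 59.7 q [ 0.44  0.33 -0.5  -0.   -0.74  1.02]
```

It meets the back fence at -48.7, as expected. I add a little more force, retreat and look.

```bash
python3 -m jog '[[0.36,[1,0,0],0],[0.36,[2,0,0],0],[0.36,[2,0,0],0],[0.36,[-14,0,0],0],[0.36,[-14,0,-40],0],[0.36,[-14,0,-80],0],[0.36,[-14,0,-80],0]]' | grep -E "^force:"; python3 go.py 10 -8 140 -1.5708
```

```text
force: [0.9, 0.1, -1.0]
t 16.02 rack [-59.4  75.9 144.2] yawrel 0.0041 F rack [ 0.9  0.2 -1. ] w 59.5 q [ 0.46  0.2  -0.44  0.   -0.91  1.  ]
shift [69.1 84.2  4.5] turn 1.575
```

```bash
python3 -m jog '[[0.36,[-14,0,0],0.17],[0.36,[20,20,0],0.35],[0.36,[75,83,0],0.53],[0.36,[75,83,0],0.71],[0.36,[75,83,0],0.89],[0.36,[75,83,0],1.07],[0.36,[75,83,0],1.25],[0.36,[75,83,0],1.43],[0.36,[75,83,0],1.57],[0.36,[75,83,0],1.57],[0.36,[75,83,0],1.57]]' | grep -E "^force:"; python3 go.py 10 -8 60 -1.5708
```

```text
force: [-0.2, 0.7, -0.0]
t 17.4 rack [ 13.5  -8.1 140.3] yawrel -1.5636 F rack [-0.3  0.7 -0. ] w 60.1 q [ 0.25  0.31 -0.31  0.   -0.96 -0.36]
shift [-0.1  3.5 80.3] turn 0.007
```

```bash
python3 -m jog '[[0.36,[0,0,40],0.007],[0.36,[0,0,80],0.007],[0.36,[0,0,80],0.007],[0.36,[-5,0,80],0.007],[0.36,[-10,0,80],0.007],[0.36,[-12,0,80],0.007],[0.36,[-13,0,80],0.007],[0.36,[-14,0,80],0.007],[0.36,[-14,0,80],0.007]]' | grep -E "^force:"; python3 go.py; python3 -m jog '[[0.36,[-1,0,0],0],[0.36,[-1,0,0],0]]'| grep -E "^force:"; python3 go.py
```

```text
force: [-0.4, -3.9, 3.6]
t 18.52 rack [13.6  5.2 61. ] yawrel -1.5737 F rack [ 0.  -3.9  3.6] w 59.5 q [ 0.28  0.4  -0.39  0.   -0.79 -0.39]
force: [0.5, -9.7, 4.0]
t 18.77 rack [13.5  5.3 61. ] yawrel -1.5738 F rack [ 1.6 -9.6  4. ] w 59.7 q [ 0.28  0.4  -0.39  0.   -0.79 -0.4 ]
```

```bash
python3 -m jog '[[0.36,[14,0,0],0],[0.36,[14,0,-50],0],[0.36,[14,0,-110],0],[0.36,[14,0,-160],0],[0.36,[14,0,-160],0]]' | grep -E "^force:"; python3 go.py -130 60 220 -1.2 -180 330 230 -1.0
```

```text
force: [0.3, -0.1, -0.4]
t 19.4 rack [ 15.7  -6.8 225.3] yawrel -1.5735 F rack [ 0.3 -0.1 -0.4] w 59.6 q [ 0.25  0.23 -0.2   0.   -1.13 -0.37]
shift [-66.4 145.9   4.3] turn -0.374
shift [-336.3  196.6   -5.4] turn -0.574
```

```bash
python3 -m jog '[[0.36,[-66,146,0],0],[0.36,[-66,146,0],0],[0.36,[-66,146,0],0],[0.36,[-336,196,-5],0],[0.36,[-336,196,-5],0],[0.36,[-336,196,-5],0],[0.36,[-336,196,-5],0],[0.36,[-336,196,-5],0],[0.36,[-336,196,-5],0],[0.36,[-336,196,-5],0]]' | grep -E "^force:"; python3 go.py; python3 - <<'E'
from h import *
f=optics.grab_frame("top");g=optics.grab_frame("side")
a=cv2.resize(f["color"][195:310,190:350],None,fx=2.5,fy=2.5,interpolation=2);b=cv2.resize(g["color"][180:320,200:360],None,fx=2.5,fy=2.5,interpolation=2)
o=np.zeros((max(len(a),len(b)),800,3),'uint8');o[:len(a),:400]=a;o[:len(b),400:]=b;cv2.imwrite("pics/end.png",o[:,:,::-1])
d=np.load("rack.npz");th=float(d["th"]);t=d["t"];R=np.array([[np.cos(th),-np.sin(th)],[np.sin(th),np.cos(th)]])
M=orange(f);M[:200]=0;M[320:]=0;M[:,:240]=0;M[:,330:]=0
c=max(cv2.findContours(M,0,cv2.CHAIN_APPROX_NONE)[0],key=cv2.contourArea);r=cv2.minAreaRect(c);print(r)
B=np.array([ray(f,p,.054) for p in cv2.boxPoints(r)]);print(((B-t)@R*1e3).round(1).tolist(),((B.mean(0)-t)@R*1e3).round(1))
E
```

```text
force: [1.4, 0.2, -0.1]
t 20.65 rack [-181.7  328.4  224.9] yawrel -1.5742 F rack [ 1.3  0.4 -0.1] w 59.6 q [ 0.99  0.14 -0.32 -0.   -1.11 -1.1 ]
((280.1269226074219, 243.75936889648438), (54.9102668762207, 54.208152770996094), 6.952957630157471)
[[-39.8, 135.1], [80.6, 137.9], [79.8, 15.7], [-40.3, 15.4]] [20.1 76. ]
```

View pics/end.png

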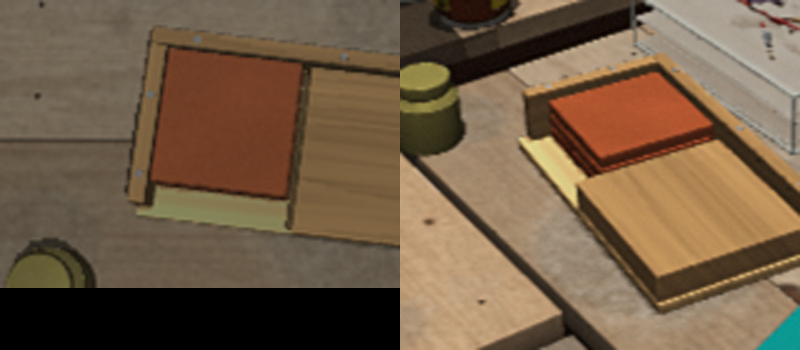

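The final views show one square three-tile pile in the corner, with the top tile spanning (155,50)–(300,195) at the left. Its centre is at about (20,76) in the rack frame, against the target (20,75). The tin is undisturbed, and the arm is clear and touching nothing. I hand in.

```bash
python3 -m jog '[[0.36,[0,0,0],0],[0.36,[0,0,0],0]]' | grep ^force; python3 -c "
from station import order; print(order.job_done())"
```

```text
force: [0.6, -0.2, -0.2]
the job is handed in; nothing more can be done
None
```

The loose tile was slid onto the pile and pushed home against both fences; its centre measures about 1 mm from the target spot, and the job was handed in at about 21 s with the arm clear.

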